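Lay down a leg blank for mortising

TASK

Push the standing wooden leg blank over so that it lies on the carving board with its mortise facing straight up, then push it along the board until its head end sits flat against the stop. Only push it, never pick it up; leave it lying wholly on the board and do not disturb the mallet, glue bottle, chisel or tape measure.

Things in the scene. Friction and masses are not known exactly. Their poses are not given: they have to be found in the camera images.
- board: Plywood carving board fixed to the bench, 375 x 240 mm, 18 mm thick. Origin on the bench surface on the board's long centre line; x runs along the board towards the stop (board from x = -210 to +165 mm), y across it (-120 to +120 mm), z up. The stop is a dark wooden cleat across the full width at the +x end.
- stop_face (a point): Middle of the stop's face that looks along the board (at board x = +135 mm), at the level of the board's top (18 mm above the bench). The stop is 30 mm thick and rises 28 mm above the board. Axes as the board's.
- leg_center (a point): Centre of the leg blank: pale wood, about 0.6 kg, 170 mm long, 90 x 90 mm in section, too wide to grip. It starts standing on its foot at the end of the board away from the stop. Its z axis runs along it from foot to head (up while it stands), 85 mm to each end. Its -x face, 45 mm from the centre, holds the mortise and starts out looking away from the stop, within 0.2 rad of square.
- leg_head (a point): Centre of the blank's flat head end, 85 mm along z from its centre; axes as the blank's. Measured from the foot: 105 mm square block, 30 mm round neck 88 mm thick, 35 mm square head. After the fall the head end is to face the stop, and is then some 15 to 85 mm short of it.
- leg_mortise (a point): Centre of the mouth of the mortise in the blank's -x face, 52.5 mm from the foot end. The mortise is a slot 65 mm along the blank, 25 mm wide and 40 mm deep. Axes as the blank's.
- mallet: Wooden carver's mallet lying on the bench off the board's -y side, 300 x 130 x 70 mm; origin under the thing, x along the handle towards the head (head at +22 to +98 mm, handle back to -178 mm). Leave alone.
- glue: Yellow glue bottle standing off the board's -y side near the stop, 60 mm across, 160 mm high; origin at the centre of its base. Leave alone.
- chisel: Chisel with a blue handle lying off the board's +y side, 240 mm long, 28 mm high; origin under its middle, x towards the blade. Leave alone.
- tape: Tape measure standing on the bench beyond the stop end of the board, 70 x 35 x 62 mm; origin at the centre of its base. Leave alone.
- leg: The blank again, origin at the centre of its foot end, same axes. Standing, it tips without sliding when pushed near the top; pushed towards its +x, it passes its balance point after about 28 degrees (some 80 mm at the head), then falls by itself about the foot edge, and the pushed face ends on top. Lying, it slides on the board when pushed with some 2 to 6 N.
Mind the look-alikes: they are no part of the job. What is shaped like the leg but black, orange or turquoise is not meant.

How it is judged:
By the outcome, as a careful person would: the job done as asked, in the order asked, and still so for the second after the job is handed in, with the robot touching nothing.
It also fails if it takes over 48 s, if anything falls off the work surface, if the arm or the gripper's body presses on something with over 40 N, if the wrist force passes 120 N, or if a joint passes its speed limit or range.

ROBOT

A 6-joint arm with a two-finger parallel gripper is mounted at the origin on the work surface. World frame = base frame: x ahead of the robot, y to its left, z up, the work surface at z = 0. Lengths are in m, angles in rad, forces in N, time in s.
With the tool pointing down it reaches from about 0.225 to 0.875 m from the base axis. Payload 3.4 kg.
Tool frame: the origin (TCP) lies midway between the tips of the shut fingers; the grasp point (between the pads) lies 19 mm behind it (manip.pinch_z is the distance from the TCP to the grasp point, in m); z points along the fingers, y is the line along which they close (so a half turn about z gives the same grasp; the last joint's range is limited). The gripper opens to 85 mm and grips with 20 to 120 N. Pads are 22 mm wide; open, the fingers measure 114 mm over their backs; the gripper's body (76 mm by 85 mm) begins 54 mm behind the grasp point. The pads swing forward as they close: fully open they stand 13 mm farther back than shut.
Start: joints at [1.159, 0.276, 1.505, -0, 1.361, -0.121], TCP at [0.165, 0.551, 0.231] pointing down, gripper open.
Joint ranges: [-2.89, 2.89], [-0.75, 2.08], [0.22, 2.7], [-1.18, 4.32], [0.11, 2.71], [-2.7, 2.7]. Speed limits (rad/s): [2.57, 2.57, 3.14, 3.14, 3.14, 3.14].

INTERFACE

Orientations are given as a unit quaternion [w, x, y, z].
In Python, from rig import manip gives the robot as it stands.
- The arm moves only by the tool carry_out, never from a script. Its arguments are lists of equal length, an entry for each row: "delta_pos": the shift along the tool's x, y, z scaled (see below), a list of three; "turn": the turn, a rotation vector about the tool's x, y, z scaled (see below), a list of three; "claw": the closure, from -1 (fully open) to 1 (shut). A call has 1 to 12 rows; each row is the pose to reach, as a shift and turn from the pose commanded when the call began, along the tool's axes at that moment; what a row does not reach only later rows make up. The controller multiplies each number of a shift by 400 mm and each number of a turn by 30 degrees. A row lasts 1/10 s, in which the tool goes at most 50 mm and 8.59 degrees, less where a joint would pass 70% of its speed; a pose out of reach is approached as far as the arm can. A call with a number of a shift or a turn outside -1 to 1 is refused whole. A call with a gripper value outside its range is refused whole. The fingers move at their own pace and stop on an object; "force" is the grip in N (left out, the last holds). Time passes only in rows, so rows that repeat a pose let the fingers close. It gives the time, the measured TCP pose, the force, the opening and the grip force at its end, in the units of the state.
- manip.get_state(): the state, without advancing time (a new reading comes with each control period).
- manip.get_image(name): name is "scene" or "top"; returns a dict with "image" (400x640x3 uint8, red, green, blue), "z_map" (400x640 float32, m along the optical axis (not along the pixel's ray), 0 where there is no reading), "fx", "fy", "cx", "cy" (pixels), "k1" (the pictures are not rectified: a ray, as slopes to the right and down, at radius r is drawn at 1 + k1 r^2 times it, then the intrinsics apply), "world_to_cam" (4x4, takes a point from world to camera coordinates). Camera axes: x right, y down, z forward; pixel columns grow to the right and rows downward; lengths in m; the calibration is good to about 2 mm. A picture is of the moment at which its call begins.
- manip.sign_off(): hands the job in; it is judged then, once.
Trained networks look in the newest picture that a camera, given by its name, has taken for a name from the list of things; names that differ only in an ending like _2 or _b are one class to them, and where a whole thing is asked for, a point or a joint stands for the part that bears it (a point fixed in the world has none). Each returns a list of dicts, best first, with "score" (0 to 1); they miss things now and then, are a little off and sometimes report something else, mostly with a low value. They report only what shows in the picture. A call takes as long as a camera call. They do not tell look-alikes from the thing itself.
- manip.spot_in(camera, query): "point" ([x, y, z] in m, in world coordinates, good to about 4 mm: the middle of the surface that is visible of it).
- manip.place_of(camera, query): "point" ([x, y, z] in m, in world coordinates, good to about 4 mm: a listed point, or the origin of a listed thing).
The state is a dict: "clock": time; "qpos": joint angles; "qd": joint speeds; "effort": joint torques, N m; "position": TCP position; "ee_rot": TCP orientation; "contact_force": force on the tool from outside, world axes, zero at the start; "moment": the same for the moment, N m; "width": finger opening in m; "gripper_force": force on a finger pad.
Only numpy, scipy, OpenCV 4.12 (cv2) and the standard library are available. Lean on these libraries where they do the work, as an engineer would, in place of code of your own. Each camera call takes 0.05 s, during which the arm holds its last target. There are 200 camera calls.

## Working session

There is one attempt and no reset: what is moved stays moved. The work goes in short steps, Python scripts to look and compute and a tool call to move; the robot and the scene stay as the last step left them, time stands still between calls to the robot, and variables do not carry over. Pictures are saved under pics/ and viewed, at most 10 in all, crops included, and the job is handed in when it is done.

Besides the shell and the picture viewer there is one more tool, called after "Emit:" as name(argument=value, ...) on one line, values as JSON. carry_out: Moves the arm, as the interface text tells. Shifts and turns lie within -1 to 1; 1 stands for 400 mm of shift or 30 degrees of turn. Its arguments: {"type":"object","properties":{"delta_pos":{"type":"array","items":{"type":"array","items":{"type":"number","minimum":-1,"maximum":1}}},"turn":{"type":"array","items":{"type":"array","items":{"type":"number","minimum":-1,"maximum":1}}},"claw":{"type":"array","items":{"type":"number"}},"force":{"type":"number"}},"required":["delta_pos","turn","claw"]}

```bash
mkdir -p pics
cat > h.py <<'E'
import numpy as np, cv2
from rig import manip
def pts(d):
    h,w=d["z_map"].shape
    u,v=np.meshgrid(np.arange(w),np.arange(h))
    K=np.array([[d["fx"],0,d["cx"]],[0,d["fy"],d["cy"]],[0,0,1]])
    n=cv2.undistortPoints(np.stack([u,v],-1).reshape(-1,1,2).astype(float),K,np.array([d["k1"],0,0,0])).reshape(h,w,2)
    z=d["z_map"]; c=np.stack([n[...,0]*z,n[...,1]*z,z],-1)
    T=np.linalg.inv(d["world_to_cam"]); return c@T[:3,:3].T+T[:3,3]
def px(d,p):
    K=np.array([[d["fx"],0,d["cx"]],[0,d["fy"],d["cy"]],[0,0,1]])
    T=d["world_to_cam"]
    return cv2.projectPoints(np.atleast_2d(p).astype(float),cv2.Rodrigues(T[:3,:3])[0],T[:3,3],K,np.array([d["k1"],0,0,0.]))[0].reshape(-1,2)
def save(n,im): cv2.imwrite(f"pics/{n}.png",im[...,::-1])
E
python3 - <<'E'
from h import *
for c in("scene","top"):
    d=manip.get_image(c); save(c+"0",d["image"])
    for q in ("board","stop_face","leg","leg_center","leg_head","leg_mortise","mallet","glue","chisel","tape"):
        for r in manip.place_of(c,q)[:3]: print(c,q,np.round(r["point"],3),round(r["score"],2),px(d,r["point"])[0].round())
E
```

```text
scene board [ 0.522  0.071 -0.002] 0.65 [333. 216.]
scene board [0.749 0.094 0.003] 0.25 [389. 266.]
scene stop_face [0.472 0.195 0.017] 0.86 [362. 188.]
scene leg [ 0.805 -0.181  0.003] 0.81 [289. 336.]
scene leg [ 0.538 -0.059  0.018] 0.75 [290. 229.]
scene leg_center [ 0.537 -0.272  0.084] 0.85 [200. 237.]
scene leg_center [ 0.361 -0.261  0.086] 0.82 [189. 193.]
scene leg_center [ 0.539 -0.058  0.103] 0.64 [289. 202.]
scene leg_head [ 0.538 -0.272  0.169] 0.89 [192. 207.]
scene leg_head [ 0.538 -0.057  0.192] 0.87 [286. 170.]
scene leg_head [ 0.807 -0.185  0.168] 0.61 [280. 280.]
scene leg_mortise [ 0.559 -0.234  0.054] 0.84 [222. 247.]
scene leg_mortise [ 0.555 -0.098  0.072] 0.76 [277. 221.]
scene mallet [0.748 0.094 0.002] 0.56 [389. 266.]
scene glue [ 0.675  0.27  -0.001] 0.9 [427. 225.]
scene chisel [ 0.54  -0.059  0.014] 0.46 [291. 230.]
scene tape [0.502 0.314 0.001] 0.86 [401. 186.]
scene tape [ 0.539 -0.056  0.104] 0.25 [290. 201.]
top board [ 0.519  0.068 -0.001] 0.57 [302. 236.]
top stop_face [0.471 0.2   0.016] 0.74 [248. 255.]
top leg [ 0.537 -0.273  0.   ] 0.97 [436. 230.]
top leg [ 0.362 -0.264 -0.003] 0.84 [433. 300.]
top leg [ 0.536 -0.06   0.022] 0.82 [353. 229.]
top leg_center [ 0.537 -0.271  0.084] 0.9 [446. 230.]
top leg_center [ 0.359 -0.261  0.088] 0.82 [443. 308.]
top leg_center [ 0.807 -0.186  0.088] 0.74 [409. 116.]
top leg_head [ 0.541 -0.058  0.187] 0.94 [360. 226.]
top leg_head [ 0.534 -0.27   0.17 ] 0.76 [459. 231.]
top leg_head [ 0.81  -0.182  0.174] 0.73 [416. 102.]
top leg_mortise [ 0.556 -0.233  0.055] 0.88 [426. 222.]
top leg_mortise [ 0.757 -0.189  0.055] 0.67 [407. 140.]
top mallet [ 0.75   0.104 -0.001] 0.77 [289. 146.]
top chisel [ 0.387 -0.032 -0.003] 0.83 [341. 289.]
top tape [0.499 0.318 0.   ] 0.63 [202. 242.]
```

```bash
python3 -c "
import cv2,numpy as np
cv2.imwrite('pics/both.png',cv2.resize(np.vstack([cv2.imread('pics/scene0.png'),cv2.imread('pics/top0.png')]),(480,600),interpolation=cv2.INTER_AREA))"
```

```text
(no output)
```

View pics/scene0.png

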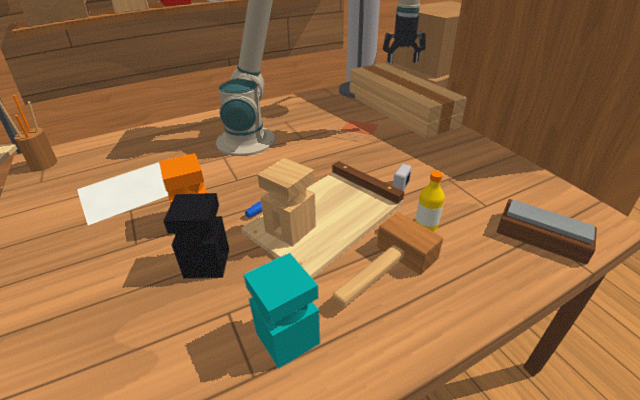

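View pics/top0.png

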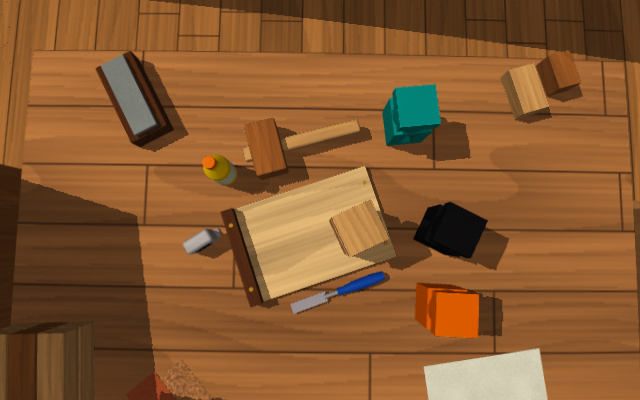

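The candidates are: the pale blank (top 360,226; scene 287,205), black (450,230), orange (450,310) and turquoise (412,115). Only the pale one, standing on the board, fits "pale wood". I'll confirm it in a crop and measure the yaws.

Run:
```python
from h import *
d=manip.get_image("top");P=pts(d)
save("crop",cv2.resize(d["image"][150:320,200:500],(750,425)))
def rect(m,name):
    q=P[m][:,:2].astype(np.float32)
    # trim outliers
    r=cv2.minAreaRect(q*1000); print(name,len(q),r, np.round(P[m].mean(0),3))
    b=cv2.boxPoints(r); print(b.round())
X,Y,Z=P[...,0],P[...,1],P[...,2]
rect((abs(Z-.188)<.006)&(np.hypot(X-.54,Y+.058)<.09),"head")
s=(abs(Z-.046)<.005)&(np.hypot(X-.47,Y-.2)<.16)
n,l,st,_=cv2.connectedComponentsWithStats(s.astype(np.uint8)); k=1+st[1:,4].argmax(); rect(l==k,"stop")
s=(abs(Z-.018)<.005)&(np.hypot(X-.52,Y-.07)<.25)
n,l,st,_=cv2.connectedComponentsWithStats(s.astype(np.uint8)); k=1+st[1:,4].argmax(); rect(l==k,"board")
print(manip.get_state()["position"],manip.get_state()["ee_rot"],manip.get_state()["clock"])
```

```text
head 1923 ((536.9426879882812, -58.35814666748047), (90.1923828125, 90.26840209960938), 25.208887100219727) [ 0.537 -0.058  0.189]
[[ 477.  -37.]
 [ 515. -118.]
 [ 597.  -80.]
 [ 559.    2.]]
stop 1272 ((466.7532958984375, 212.1245574951172), (238.22943115234375, 30.852981567382812), 19.376100540161133) [0.466 0.212 0.047]
[[349. 187.]
 [360. 158.]
 [584. 237.]
 [574. 266.]]
board 11308 ((527.8377075195312, 35.107757568359375), (240.94802856445312, 346.4418640136719), 19.34882354736328) [0.524 0.056 0.019]
[[ 357.  159.]
 [ 472. -168.]
 [ 699.  -88.]
 [ 584.  238.]]
[0.16491424 0.55089828 0.23135282] [3.58644060e-05 1.44904062e-01 9.89445706e-01 7.44048789e-05] 1.15
```

View pics/crop.png

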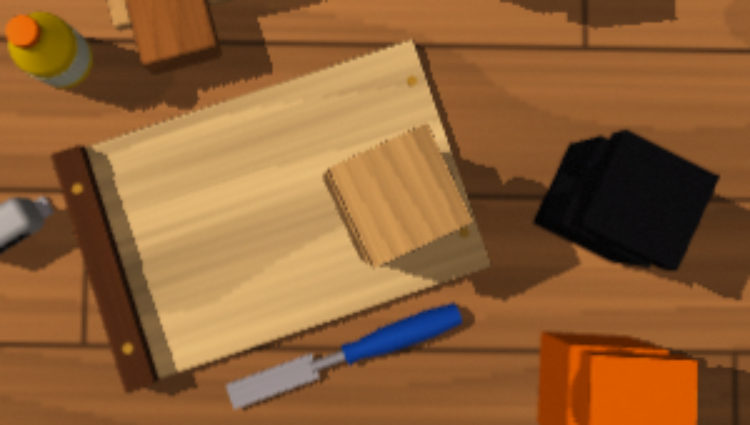

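The crop shows the pale blank at (400,195) standing on the board, turned about 6° against it. It falls towards the stop on the left. I'll raise the arm, traverse and turn to the leg's yaw.

Emit:
carry_out(delta_pos=[[0,0,-0.12],[0,0,-0.2],[-0.72,-0.66,-0.2],[-0.72,-0.66,-0.2],[-0.72,-0.66,-0.2],[-0.72,-0.66,-0.2],[-0.72,-0.66,-0.2],[-0.72,-0.66,-0.2],[-0.72,-0.66,-0.2],[-0.72,-0.66,-0.2],[-0.72,-0.66,-0.2],[-0.72,-0.66,-0.2]], turn=[[0,0,0],[0,0,0],[0,0,0.8],[0,0,0.8],[0,0,0.8],[0,0,0.8],[0,0,0.8],[0,0,0.8],[0,0,0.8],[0,0,0.8],[0,0,0.8],[0,0,0.8]], claw=[0.3,0.3,0.3,0.3,0.3,0.3,0.3,0.3,0.3,0.3,0.3,0.3])

```text
clock: 2.35
position: [0.3653, 0.2149, 0.3114]
ee_rot: [-0.0, 0.349, 0.937, 0.0]
contact_force: [-1.3, 0.4, -0.4]
width: 0.0298
gripper_force: 0.0
```

```bash
cat >> h.py <<'E'
from scipy.spatial.transform import Rotation as R
def plan(p,yaw):
    "scaled shift+turn taking the tool (down) to p with tool y at yaw deg (mod 180)"
    s=manip.get_state(); r=R.from_quat(np.roll(s["ee_rot"],-1)); M=r.as_matrix()
    y=np.radians(yaw)
    best=None
    for a in (y,y+np.pi):
        yy=np.array([np.cos(a),np.sin(a),0]); zz=np.array([0,0,-1.]); T=np.c_[np.cross(yy,zz),yy,zz]
        v=R.from_matrix(M.T@T).as_rotvec()
        if best is None or np.linalg.norm(v)<np.linalg.norm(best): best=v
    print("t",s["clock"],"tcp",np.round(s["position"],4),"w",round(s["width"],3),"F",np.round(s["contact_force"],1),"tooly",np.degrees(np.arctan2(M[1,1],M[0,1])).round(1),"z",M[:,2].round(3))
    print("shift",(M.T@(np.array(p)-s["position"])/.4).round(3),"turn",(np.degrees(best)/30).round(3))
    print("axes x,y:",M[:,0].round(3),M[:,1].round(3))
E
python3 -c "
from h import *
plan([.568,-.124,.30],25.2)"
```

```text
t 2.35 tcp [0.3653 0.2149 0.3114] w 0.03 F [-1.3  0.4 -0.4] tooly 49.2 z [-0.     0.001 -1.   ]
shift [-0.937 -0.31   0.027] turn [ 0.    -0.002  0.799]
axes x,y: [-0.757  0.654  0.001] [0.654 0.757 0.   ]
```

Emit:
carry_out(delta_pos=[[-0.937,-0.31,0],[-0.937,-0.31,0],[-0.937,-0.31,0],[-0.937,-0.31,0],[-0.937,-0.31,0],[-0.937,-0.31,0],[-0.937,-0.31,0],[-0.937,-0.31,0],[-0.937,-0.31,0],[-0.937,-0.31,0],[-0.937,-0.31,0],[-0.937,-0.31,0]], turn=[[0,0,0.8],[0,0,0.8],[0,0,0.8],[0,0,0.8],[0,0,0.8],[0,0,0.8],[0,0,0.8],[0,0,0.8],[0,0,0.8],[0,0,0.8],[0,0,0.8],[0,0,0.8]], claw=[0.3,0.3,0.3,0.3,0.3,0.3,0.3,0.3,0.3,0.3,0.3,0.3])

```text
clock: 3.55
position: [0.5681, -0.1208, 0.3117]
ee_rot: [-0.0, 0.534, 0.846, 0.0]
contact_force: [-1.2, 1.0, 0.7]
width: 0.0299
gripper_force: 0.0
```

```bash
python3 -c "
from h import *
plan([.568,-.124,.162],25.2)"
```

```text
t 3.55 tcp [ 0.5681 -0.1208  0.3117] w 0.03 F [-1.2  1.   0.7] tooly 25.5 z [ 0.     0.001 -1.   ]
shift [-0.007 -0.004  0.374] turn [ 0.001 -0.001  0.009]
axes x,y: [-0.43   0.903  0.   ] [0.903 0.43  0.   ]
```

Emit:
carry_out(delta_pos=[[-0.01,-0.004,0.1],[-0.01,-0.004,0.2],[-0.01,-0.004,0.3],[-0.01,-0.004,0.375],[-0.01,-0.004,0.375],[-0.01,-0.004,0.375],[-0.01,-0.004,0.375]], turn=[[0,0,0],[0,0,0],[0,0,0],[0,0,0],[0,0,0],[0,0,0],[0,0,0]], claw=[0.3,0.3,0.3,0.3,0.3,0.3,0.3])

```text
clock: 4.25
position: [0.5704, -0.1271, 0.1638]
ee_rot: [0.002, 0.534, 0.845, 0.001]
contact_force: [-0.3, -0.2, 0.7]
width: 0.03
gripper_force: 0.0
```

Emit:
carry_out(delta_pos=[[0.02,0,0],[0.04,0,0],[0.06,0,0],[0.08,0,0],[0.1,0,0],[0.12,0,0],[0.12,0,0]], turn=[[0,0,0],[0,0,0],[0,0,0],[0,0,0],[0,0,0],[0,0,0],[0,0,0]], claw=[0.3,0.3,0.3,0.3,0.3,0.3,0.3])

```text
clock: 4.95
position: [0.5468, -0.082, 0.1608]
ee_rot: [-0.002, 0.534, 0.845, 0.0]
contact_force: [1.2, -0.7, -0.4]
width: 0.0301
gripper_force: 0.7
```

Run:
```python
from h import *
plan([.568,-.124,.162],25.2)
save("s1",manip.get_image("scene")["image"][100:300,150:450].repeat(2,0).repeat(2,1))
```

```text
t 4.95 tcp [ 0.5468 -0.082   0.1608] w 0.03 F [ 1.2 -0.7 -0.4] tooly 25.4 z [-0.002  0.002 -1.   ]
shift [-0.118  0.003 -0.003] turn [-0.003 -0.005  0.006]
axes x,y: [-0.429  0.903  0.003] [ 0.903  0.429 -0.001]
```

View pics/s1.png

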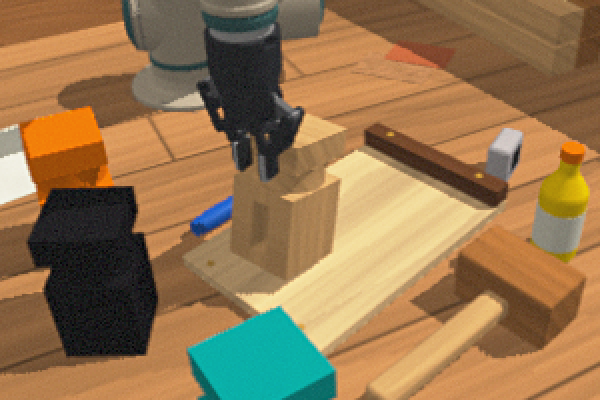

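The picture shows the leg tipping cleanly towards the stop, with the fingers at (255,160) behind the head. I'll keep pushing.

Emit:
carry_out(delta_pos=[[0.02,0,0],[0.04,0,0],[0.06,0,0],[0.08,0,0],[0.1,0,0],[0.12,0,0],[0.12,0,0],[0.12,0,0],[0.12,0,0],[0.12,0,0]], turn=[[0,0,0],[0,0,0],[0,0,0],[0,0,0],[0,0,0],[0,0,0],[0,0,0],[0,0,0],[0,0,0],[0,0,0]], claw=[0.3,0.3,0.3,0.3,0.3,0.3,0.3,0.3,0.3,0.3])

```text
clock: 6.0
position: [0.5279, -0.0407, 0.1612]
ee_rot: [-0.0, 0.535, 0.845, 0.0]
contact_force: [-0.5, -0.8, 0.0]
width: 0.0299
gripper_force: 0.0
```

Run:
```python
from h import *
plan([.58,-.12,.26],19.4)
d=manip.get_image("top");P=pts(d);X,Y,Z=P[...,0],P[...,1],P[...,2]
for c in("top","scene"):
  manip.get_image(c)
  for q in ("leg_head","leg_center","leg_mortise"):
    for r in manip.place_of(c,q)[:4]: print(c,q,np.round(r["point"],3),round(r["score"],2))
m=(abs(Z-.108)<.007)&(np.hypot(X-.5,Y-.07)<.16)
print(m.sum(),cv2.minAreaRect((P[m][:,:2]*1000).astype(np.float32)))
save("s2",d["image"][150:320,200:500].repeat(2,0).repeat(2,1))
```

```text
t 6.0 tcp [ 0.5279 -0.0407  0.1612] w 0.03 F [-0.5 -0.8  0. ] tooly 25.3 z [-0.  0. -1.]
shift [-0.235  0.033 -0.247] turn [-0.    -0.     0.197]
axes x,y: [-0.428  0.904  0.   ] [ 0.904  0.428 -0.   ]
top leg_head [ 0.532 -0.269  0.168] 0.77
top leg_head [ 0.809 -0.182  0.175] 0.68
top leg_head [ 0.36  -0.264  0.172] 0.6
top leg_center [0.481 0.062 0.063] 0.76
top leg_center [ 0.532 -0.273  0.08 ] 0.74
top leg_center [ 0.354 -0.261  0.087] 0.74
top leg_center [ 0.806 -0.186  0.088] 0.68
top leg_mortise [0.494 0.032 0.111] 0.94
top leg_mortise [ 0.559 -0.231  0.053] 0.91
top leg_mortise [ 0.757 -0.188  0.054] 0.75
scene leg_head [0.442 0.142 0.065] 0.95
scene leg_head [ 0.804 -0.185  0.168] 0.8
scene leg_head [ 0.535 -0.272  0.169] 0.78
scene leg_head [ 0.359 -0.267  0.166] 0.77
scene leg_center [ 0.362 -0.26   0.086] 0.92
scene leg_center [ 0.54  -0.269  0.086] 0.82
scene leg_center [0.481 0.065 0.064] 0.68
scene leg_mortise [ 0.557 -0.234  0.054] 0.97
scene leg_mortise [0.491 0.035 0.108] 0.57
1833 ((478.24810791015625, 65.59451293945312), (90.0479507446289, 163.15809631347656), 25.343175888061523)
```

View pics/s2.png

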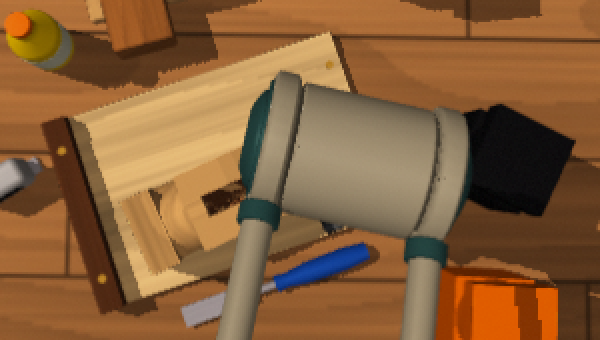

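The leg lies at crop (190,205), mortise up and head towards the stop, turned about 6° and some 45 mm short. I'll square the gripper to the board, lower it behind the foot and push.

Emit:
carry_out(delta_pos=[[-0.02,-0.014,0],[-0.02,-0.014,0],[-0.02,-0.014,0.07],[-0.02,-0.014,0.14],[-0.02,-0.014,0.2],[-0.02,-0.014,0.265],[-0.02,-0.014,0.265],[-0.02,-0.014,0.265],[-0.02,-0.014,0.265]], turn=[[0,0,0.2],[0,0,0.2],[0,0,0.2],[0,0,0.2],[0,0,0.2],[0,0,0.2],[0,0,0.2],[0,0,0.2],[0,0,0.2]], claw=[-0.1,-0.1,-0.1,-0.1,-0.1,-0.1,-0.1,-0.1,-0.1])

```text
clock: 7.35
position: [0.5274, -0.0502, 0.0566]
ee_rot: [0.001, 0.578, 0.816, 0.001]
contact_force: [0.1, 0.0, 1.0]
width: 0.0469
gripper_force: 0.0
```

Run:
```python
from h import *
plan([.472+.332*.181-.943*.032,.1976-.943*.181-.332*.032,.055],19.4)
```

```text
t 7.35 tcp [ 0.5274 -0.0502  0.0566] w 0.047 F [0.1 0.  1. ] tooly 19.4 z [ 0.003 -0.    -1.   ]
shift [ 0.178 -0.005  0.004] turn [ 0.005  0.003 -0.001]
axes x,y: [-0.332  0.943 -0.001] [0.943 0.332 0.002]
```

Contact with the stop is expected near 0.178. I'll push slowly to 0.15 first and then check.

Emit:
carry_out(delta_pos=[[0.02,0,0],[0.035,0,0],[0.045,0,0],[0.055,0,0],[0.065,0,0],[0.075,0,0],[0.09,0,0],[0.105,0,0],[0.12,0,0],[0.135,0,0],[0.15,0,0],[0.15,0,0]], turn=[[0,0,0],[0,0,0],[0,0,0],[0,0,0],[0,0,0],[0,0,0],[0,0,0],[0,0,0],[0,0,0],[0,0,0],[0,0,0],[0,0,0]], claw=[-0.1,-0.1,-0.1,-0.1,-0.1,-0.1,-0.1,-0.1,-0.1,-0.1,-0.1,-0.1])

```text
clock: 8.55
position: [0.5069, 0.0066, 0.0558]
ee_rot: [0.001, 0.578, 0.816, 0.0]
contact_force: [0.9, -0.8, 1.6]
width: 0.0469
gripper_force: 0.0
```

```bash
cat >> h.py <<'E'
def leg():
    d=manip.get_image("top");P=pts(d);X,Y,Z=P[...,0],P[...,1],P[...,2]
    m=(abs(Z-.108)<.006)&(np.hypot(X-.47,Y-.09)<.15)
    n,l,st,_=cv2.connectedComponentsWithStats(m.astype(np.uint8)); m=np.isin(l,1+np.where(st[1:,4]>100)[0])
    r=cv2.minAreaRect((P[m][:,:2]*1000).astype(np.float32)); b=cv2.boxPoints(r)
    print(r); q=b-[472,197.6]; print("box in stop frame",np.c_[q@[-.332,.943],q@[-.943,-.332]].round(1).tolist())
    return d
E
python3 - <<'E'
from h import *
plan([.472+.332*.181-.943*.032,.1976-.943*.181-.332*.032,.055],19.4)
leg()
E
```

```text
t 8.55 tcp [0.5069 0.0066 0.0558] w 0.047 F [ 0.9 -0.8  1.6] tooly 19.4 z [ 0.002 -0.001 -1.   ]
shift [ 0.027 -0.004  0.002] turn [ 0.003  0.002 -0.001]
axes x,y: [-0.332  0.943 -0.001] [0.943 0.332 0.001]
((465.4831848144531, 131.743408203125), (90.34910583496094, 104.57911682128906), 19.17348289489746)
box in stop frame [[-7.5, 73.0], [-112.0, 73.4], [-112.4, -16.9], [-7.8, -17.4]]
```

The leg is now square, with about 8–11 mm left.

Emit:
carry_out(delta_pos=[[0.005,0,0],[0.01,0,0],[0.015,0,0],[0.02,0,0],[0.024,0,0],[0.028,0,0],[0.028,0,0]], turn=[[0,0,0],[0,0,0],[0,0,0],[0,0,0],[0,0,0],[0,0,0],[0,0,0]], claw=[-0.1,-0.1,-0.1,-0.1,-0.1,-0.1,-0.1])

```text
clock: 9.3
position: [0.5042, 0.0149, 0.0558]
ee_rot: [0.002, 0.578, 0.816, -0.001]
contact_force: [1.6, -9.2, 0.8]
width: 0.0472
gripper_force: 0.0
```

Run:
```python
from h import *
plan([.472+.332*.181-.943*.032,.1976-.943*.181-.332*.032,.055],19.4)
leg()
```

```text
t 9.3 tcp [0.5042 0.0149 0.0558] w 0.047 F [ 1.6 -9.2  0.8] tooly 19.4 z [ 0.003 -0.004 -1.   ]
shift [ 0.005 -0.004  0.002] turn [0.003 0.009 0.   ]
axes x,y: [-0.332  0.943 -0.005] [0.943 0.332 0.002]
((461.3434753417969, 143.7799072265625), (90.14802551269531, 97.26943969726562), 19.25067901611328)
box in stop frame [[1.5, 72.9], [-95.7, 73.1], [-96.0, -17.0], [1.3, -17.3]]
```

The force has risen to 9 N, so the head is against the stop. I'll press a touch more to seat it, then back off and lift.

Emit:
carry_out(delta_pos=[[0.004,0,0],[0.004,0,0],[0,0,0],[-0.02,0,0],[-0.05,0,0],[-0.08,0,0],[-0.08,0,-0.08],[-0.08,0,-0.18],[-0.08,0,-0.3],[-0.3,0,-0.5],[-0.4,0,-0.6],[-0.4,0,-0.6]], turn=[[0,0,0],[0,0,0],[0,0,0],[0,0,0],[0,0,0],[0,0,0],[0,0,0],[0,0,0],[0,0,0],[0,0,0],[0,0,0],[0,0,0]], claw=[-0.1,-0.1,-0.1,-0.1,-0.1,-0.1,-0.1,-0.1,-0.1,-0.1,-0.1,-0.1])

```text
clock: 10.55
position: [0.5495, -0.1177, 0.2794]
ee_rot: [0.0, 0.578, 0.816, 0.0]
contact_force: [0.8, -0.1, -0.6]
width: 0.0466
gripper_force: 0.0
```

Emit:
carry_out(delta_pos=[[0,0,0],[0,0,0],[0,0,0]], turn=[[0,0,0],[0,0,0],[0,0,0]], claw=[-0.1,-0.1,-0.1])

```text
clock: 10.85
position: [0.5483, -0.1157, 0.2762]
ee_rot: [-0.002, 0.578, 0.816, -0.0]
contact_force: [-0.1, 0.9, -0.8]
width: 0.047
gripper_force: 0.0
```

```bash
python3 - <<'E'
from h import *
plan([.5,0,.3],19.4)
d=leg(); s=manip.get_image("scene")["image"]
a=d["image"][140:320,180:480]; b=s[110:290,200:500]
save("fin",np.vstack([a,b]).repeat(1,0).repeat(2,1)[:, :].repeat(1,0))
E
python3 -c "
import cv2;i=cv2.imread('pics/fin.png');cv2.imwrite('pics/fin2.png',cv2.resize(i,(500,600)))"
```

```text
t 10.85 tcp [ 0.5483 -0.1157  0.2762] w 0.047 F [-0.1  0.9 -0.8] tooly 19.3 z [-0.003  0.002 -1.   ]
shift [ 0.313 -0.018 -0.058] turn [-0.004 -0.006 -0.002]
axes x,y: [-0.331  0.944  0.003] [ 0.944  0.331 -0.002]
((473.5321044921875, 109.03909301757812), (90.44815063476562, 170.52320861816406), 19.356243133544922)
box in stop frame [[1.2, 73.1], [-169.2, 73.2], [-169.3, -17.2], [1.2, -17.3]]
```

View pics/fin2.png

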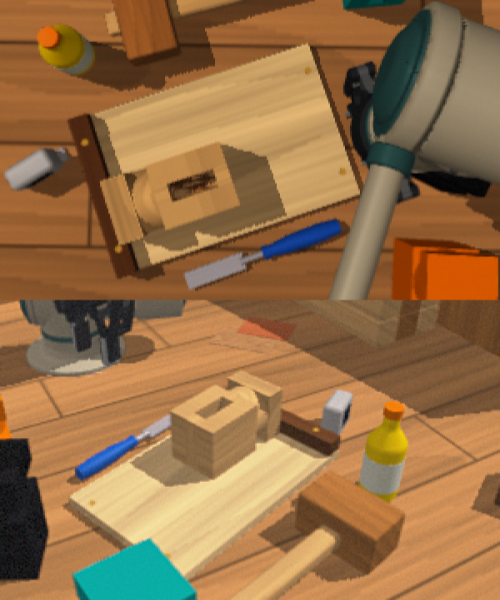

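The leg lies with its mortise up at (190,185), head flat against the stop at (110,210), square to it and wholly on the board. The other things are undisturbed and the arm is clear.

```bash
python3 -c "
from rig import manip
print(manip.sign_off())"
```

```text
the job is handed in; nothing more can be done
None
```

The job is handed in at about 11 s of the allowed 48 s: by the final pictures, the blank lies wholly on the board, mortise up, head flat and square against the stop, with the other things undisturbed and the arm clear.

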